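# Load a carrier into the bonder's carousel and index it one click

## Robot

A 6-joint arm with a two-finger parallel gripper is mounted at the origin on the work surface. World frame = base frame: x ahead of the robot, y to its left, z up, the work surface at z = 0. Lengths are in m, angles in rad, forces in N, time in s.
With the tool pointing down it reaches from about 0.3 to 0.75 m from the base axis. Payload 8.5 kg.
Tool frame: the origin (TCP) lies on the centre line of the jaws, within the pads' length; the fingertips stand 14 mm ahead of it and the grasp point (between the pads) lies 5 mm behind it; z points along the fingers, y is the line along which they close (so a half turn about z gives the same grasp; the last joint's range is limited). The gripper opens to 88 mm and grips with 3 to 60 N. Pads are 18 mm wide; open, the fingers measure 123 mm over their backs; the gripper's body (75 mm by 187 mm) begins 45 mm behind the grasp point.
Start: joints at [-1.35, 0.381, 1.297, -0, 1.464, -0.215], TCP at [0.232, -0.499, 0.253] pointing down, gripper open.
Joint ranges: [-3.11, 3.11], [-0.89, 2.33], [0.22, 2.48], [-1.42, 4.56], [0.17, 2.85], [-2.88, 2.88]. Speed limits (rad/s): [2.39, 2.39, 3.14, 3.14, 3.14, 3.14].

## Interface

Orientations are given as a unit quaternion [w, x, y, z].
In Python, from bench import r, eyes, models gives the robot as it stands.
- The arm moves only by the tool arm_command, never from a script. Its argument "moves" is a list of rows, each an object with "grip": the closure, from 0 (fully open) to 1 (shut); "xyz": the shift along the world's x, y, z in mm, a list of three; "delta_rot": the turn, a rotation vector about the world's x, y, z in degrees, a list of three. A call has 1 to 12 rows; each row is the pose to reach, as a shift and turn from the pose commanded when the call began; what a row does not reach only later rows make up. A row lasts 1/12 s, in which the tool goes at most 41.7 mm and 7.16 degrees, less where a joint would pass 70% of its speed; a pose out of reach is approached as far as the arm can. A call with a gripper value outside its range is refused whole. The fingers move at their own pace and stop on an object; "force" is the grip in N (left out, the last holds). Time passes only in rows, so rows that repeat a pose let the fingers close. It gives the time, the measured TCP pose, the force, the opening and the grip force at its end, in the units of the state.
- r.get_obs(): the state, without advancing time (a new reading comes with each control period).
- eyes.grab_frame(name): name is "scene" or "top" or "wrist"; returns the picture (480x640x3 uint8, blue, green, red); there is no depth.
- eyes.get_calibration(name): a dict with "mtx" (3x3 intrinsics, pixels), "k1" (the pictures are not rectified: a ray, as slopes to the right and down, at radius r is drawn at 1 + k1 r^2 times it, then the intrinsics apply), "extrinsics" (4x4, takes a point from world to camera coordinates); the wrist camera has in their place "tool_from_camera" (4x4, takes a point from camera to tool coordinates, whose origin is the TCP and whose axes are the flange's). Camera axes: x right, y down, z forward; pixel columns grow to the right and rows downward; lengths in m; the calibration is good to about 2 mm. A picture is of the moment at which its call begins: read the wrist's pose just before it. get_calibration takes no time and is no camera call.
- r.close_job(): hands the job in; it is judged then, once.
Trained networks look in the newest picture that a camera, given by its name, has taken for a name from the list of things; names that differ only in an ending like _2 or _b are one class to them, and where a whole thing is asked for, a point or a joint stands for the part that bears it (a point fixed in the world has none). Each returns a list of dicts, best first, with "conf" (0 to 1); they miss things now and then, are a little off and sometimes report something else, mostly with a low value. They report only what shows in the picture. A call takes as long as a camera call.
- models.trace(camera, name): "pixels" (480x640 bool, what is visible of it) and "bbox" ([left, top, right, bottom] in pixels, round what is visible of it).
The state is a dict: "time": time; "qpos": joint angles; "qvel": joint speeds; "effort": joint torques, N m; "tcp_pos": TCP position; "tcp_rot": TCP orientation; "contact_force": force on the tool from outside, world axes, zero at the start; "ft_torque": the same for the moment, N m; "opening": finger opening in m; "finger_force": force on a finger pad.
Only numpy, scipy, OpenCV 4.12 (cv2) and the standard library are available. Lean on these libraries where they do the work, as an engineer would, in place of code of your own. Each camera call takes 0.05 s, during which the arm holds its last target. There are 200 camera calls.

## Task

Put the loose rectangular carrier from the bench into the empty carousel pocket at the pointer post, lowering it in rather than dropping it, so that it sits flat on the pocket floor, and let go. Then turn the carousel by its centre grip one click, clockwise seen from above, and no further, so that the next empty pocket stands at the pointer and the carousel rests in its click. The carriers already loaded stay in their pockets, and leave the other things on the bench where they are.

Things in the scene. Friction and masses are not known exactly. Their poses are not given: they have to be found in the camera images.
- boat: the carrier to load, loose on the bench (z = 0), apart from the carousel: an aluminium package carrier: flat base 60 x 36 x 14 mm with an upright handling tab centred on it, 30 mm long (along x) x 12 mm thick (along y), rising from the base to 50 mm above the underside; same either way round. Origin: centre of the underside; x along its 60 mm length, z up. 0.09 to 0.18 kg
- pocket0 (a point): floor centre of the empty pocket that is at the pointer at the start; turns with the carousel. Floor 51 mm above the bench. x is radial (the pocket's long side), towards the carousel's axis; z up. Pocket: 65 x 41 mm inside (2.5 mm play each side of a carrier), long side radial, black rim 5 mm thick and 10 mm high
- pocket1 (a point): floor centre of the neighbouring pocket clockwise (seen from above) of pocket0, already loaded; same shape, axes parallel to those of pocket0. Six pockets in all, 60 degrees apart, 105 mm from the axis, on a disc 300 mm across
- pocket2 (a point): centre of the floor of the pocket one further clockwise, already loaded; axes parallel to those of pocket0
- loaded1: carrier already in pocket1, like the carrier to load: same shape and size, long side radial, origin at the centre of its underside
- loaded2: carrier already in pocket2, the same
- grip (a point): on the carousel's axis, 105 mm above the bench, inside the hub's black grip bar: 60 mm long (along x, in line with pocket0), 14 mm thick (along y), from 83 to 119 mm above the bench, on a round hub 60 mm across. The bar's sides are free to pinch; turning it turns the wheel. x and y turn with the wheel
- wheel (a joint): turn of the carousel, clockwise seen from above positive, rad: 0 at the start. A spring click every 1.047 rad (60 degrees), at 0, 1.047, 2.094 and so on. About 0.2 N m is needed to leave a click; past half way (0.52) it is drawn to the next and held there. The joint axis is vertical, through point grip
- pointer (a point): top of the fixed aluminium pointer post on the carousel's base, just outside the wheel, 80 mm above the bench and 172 mm from the axis; the pocket next to it is the one to load
- puck: bystander: a round aluminium carrier, base 52 mm across x 14 mm with a stem 18 mm across up to 44 mm; origin under its centre. Not to be loaded
- dish: bystander: open clear dish 90 mm across, 18 mm high; origin under its centre
- spool: bystander: brass wire spool 56 mm across, 30 mm high, standing; origin under its centre
- bottle: bystander: white bottle 52 mm across, 120 mm high; origin under its centre
- gauge: bystander: steel block 75 x 35 x 20 mm; origin under its centre
- driver: bystander: screwdriver lying on the bench
- chipbox: bystander: flat closed black box 60 x 60 x 16 mm; origin under its centre
- cup: bystander: white mug 80 mm across, 95 mm high; origin under its centre

How it is judged:
On the way:
1. the carrier sits in the pocket at the pointer and is let go, the carousel not yet turned (horizontal distance between boat and pocket0 below 0.006 m and z of boat in the frame of pocket0 between -0.004 and 0.006 m and angle between the x axis of boat and the x axis of pocket0, either way round below 0.2 rad and angle between boat's own z axis and vertical below 0.1 rad and value of joint wheel below 0.2 rad and contact force between the fingers and boat below 0.1 N), for 0.2 s.
At the end, for the whole second after the job is handed in: the carrier lies in pocket0 (within 6 mm of its centre and of its floor, aligned within 0.2 rad, tilted less than 0.1 rad), the carousel rests one click on (1.047 rad, within 0.1), and both loaded carriers still sit in their pockets (within 6 mm) (horizontal distance between boat and pocket0 below 0.006 m and z of boat in the frame of pocket0 between -0.004 and 0.006 m and angle between the x axis of boat and the x axis of pocket0, either way round below 0.2 rad and angle between boat's own z axis and vertical below 0.1 rad and value of joint wheel between 0.947 and 1.147 rad and velocity of joint wheel between -0.05 and 0.05 rad/s and linear speed of boat below 0.03 m/s and horizontal distance between loaded1 and pocket1 below 0.006 m and z of loaded1 in the frame of pocket1 between -0.004 and 0.006 m and horizontal distance between loaded2 and pocket2 below 0.006 m and z of loaded2 in the frame of pocket2 between -0.004 and 0.006 m); the robot touches nothing.
It fails at once if the carousel is turned well beyond one click (past 1.6 rad) (value of joint wheel above 1.6 rad).
It fails at once if the carrier is let go more than 20 mm above the pocket floor (contact force between the fingers and boat below 0.05 N and horizontal distance between boat and pocket0 below 0.05 m and z of boat in the frame of pocket0 above 0.02 m).
It fails at once if a loaded carrier comes out of its pocket (raised over 15 mm) (z of loaded1 in the frame of pocket1 above 0.015 m or z of loaded2 in the frame of pocket2 above 0.015 m).
It fails at once if a bystander on the bench is moved more than 40 mm (distance of any of puck, dish, spool, bottle, gauge, driver, cup, chipbox from where it was at the start of the episode above 0.04 m).
It also fails if it takes over 51 s, if anything falls off the work surface, if the arm or the gripper's body presses on something with over 40 N, if the wrist force passes 120 N, or if a joint passes its speed limit or range.

## Working session

There is one attempt and no reset: what is moved stays moved. The work goes in short steps, Python scripts to look and compute and a tool call to move; the robot and the scene stay as the last step left them, time stands still between calls to the robot, and variables do not carry over. Pictures are saved under pics/ and viewed, at most 10 in all, crops included, and the job is handed in when it is done.

Besides the shell and the picture viewer there is one more tool, called as name(argument=value, ...) on one line, values as JSON. arm_command: Moves the arm, as the interface text tells. Its arguments: {"type":"object","properties":{"moves":{"type":"array"},"force":{"type":"number"}},"required":["moves"]}

```bash
mkdir -p pics; cat > h.py <<'E'
import numpy as np, cv2
from bench import r, eyes, models
from scipy.spatial.transform import Rotation as R
def T_wc(name):
    c=eyes.get_calibration(name)
    if 'extrinsics' in c: return c, np.linalg.inv(np.array(c['extrinsics']))
    o=r.get_obs(); q=o['tcp_rot']; T=np.eye(4); T[:3,:3]=R.from_quat([q[1],q[2],q[3],q[0]]).as_matrix(); T[:3,3]=o['tcp_pos']
    return c, T@np.array(c['tool_from_camera'])
def back(name,px,z,cT=None):
    "pixels (N,2) -> world points on plane z"
    c,T=cT or T_wc(name); K=np.array(c['mtx']); px=np.atleast_2d(np.asarray(px,float))
    u=cv2.undistortPoints(px[:,None],K,np.array([c['k1'],0,0,0.]))[:,0]
    d=np.c_[u,np.ones(len(u))]@T[:3,:3].T; o=T[:3,3]
    return o+d*((z-o[2])/d[:,2])[:,None]
def proj(name,P,cT=None):
    c,T=cT or T_wc(name); Ti=np.linalg.inv(T); P=np.atleast_2d(P).astype(float)
    p=P@Ti[:3,:3].T+Ti[:3,3]; s=p[:,:2]/p[:,2:]; s=s*(1+c['k1']*(s**2).sum(1))[:,None]
    K=np.array(c['mtx']); return np.c_[s[:,0]*K[0,0]+K[0,2],s[:,1]*K[1,1]+K[1,2]]
def mask_rect(m):
    cs=cv2.findContours(m.astype(np.uint8),0,1)[0]; return max(cs,key=cv2.contourArea)[:,0].astype(float)
E
python3 - <<'E'
from h import *
for n in ("top","scene"):
    im=eyes.grab_frame(n); cv2.imwrite(f'pics/{n}0.png',im)
    c,T=T_wc(n); print(n,np.round(T,3).tolist(),c['k1'])
    for t in ("boat","pointer","grip","puck","chipbox","gauge","cup","bottle","loaded1"):
        try:
            for d in models.trace(n,t)[:3]: 
                m=d['pixels'];ys,xs=np.nonzero(m);print(t,round(d['conf'],2),d['bbox'],m.sum(),back(n,[[xs.mean(),ys.mean()]],0.03 if t!='grip' else .119)[0].round(3))
        except Exception as e: print(t,e)
o=r.get_obs();print({k:np.round(v,3).tolist() for k,v in o.items()})
E
```

```text
top [[-0.021, -0.997, 0.072, 0.44], [-1.0, 0.021, -0.014, 0.025], [0.012, -0.072, -0.997, 1.423], [0.0, 0.0, 0.0, 1.0]] -0.034511848611864654
boat 0.55 [223.6, 252.2, 248.7, 276.2] 372 [0.488 0.214 0.03 ]
boat 0.48 [277.7, 165.7, 407.5, 289.4] 11668 [ 0.575 -0.048  0.03 ]
pointer 0.66 [281.8, 160.1, 410.3, 303.9] 12311 [ 0.572 -0.046  0.03 ]
grip 0.76 [278.0, 161.2, 405.9, 289.8] 11833 [ 0.567 -0.043  0.119]
puck 0.84 [199.7, 181.1, 225.7, 207.1] 351 [0.659 0.268 0.03 ]
chipbox 0.6 [437.3, 283.9, 463.8, 316.5] 662 [ 0.4   -0.289  0.03 ]
chipbox 0.42 [475.7, 301.1, 558.0, 316.5] 610 [ 0.37  -0.473  0.03 ]
gauge 0.56 [495.1, 251.5, 516.4, 285.1] 528 [ 0.466 -0.425  0.03 ]
gauge 0.4 [438.7, 281.6, 462.7, 312.6] 636 [ 0.4   -0.288  0.03 ]
cup 0.7 [481.1, 180.4, 534.4, 215.5] 1327 [ 0.631 -0.444  0.03 ]
cup 0.44 [279.5, 165.8, 407.4, 289.3] 11701 [ 0.575 -0.047  0.03 ]
bottle 0.65 [486.4, 224.2, 524.2, 250.1] 565 [ 0.543 -0.425  0.03 ]
bottle 0.18 [280.4, 159.7, 411.7, 289.8] 11823 [ 0.576 -0.047  0.03 ]
loaded1 0.74 [291.2, 189.0, 321.0, 216.2] 446 [0.634 0.05  0.03 ]
loaded1 0.7 [289.5,
[... 779 characters left out ...]
0.03 ]
cup 0.38 [341.4, 334.8, 357.2, 354.3] 272 [0.666 0.278 0.03 ]
bottle 0.8 [224.8, 144.2, 243.7, 173.4] 408 [ 0.537 -0.433  0.03 ]
bottle 0.19 [193.0, 152.8, 223.2, 189.9] 910 [ 0.624 -0.452  0.03 ]
loaded1 0.87 [323.6, 241.6, 342.5, 264.5] 294 [0.512 0.037 0.03 ]
loaded1 0.78 [299.1, 262.3, 313.6, 284.0] 255 [0.619 0.034 0.03 ]
{'time': 1.0, 'qpos': [-1.35, 0.381, 1.297, 0.0, 1.464, -0.215], 'qvel': [0.001, 0.001, -0.001, 0.001, 0.001, -0.001], 'effort': [0.003, -43.779, -22.473, 0.071, 0.031, -0.0], 'tcp_pos': [0.232, -0.499, 0.253], 'tcp_rot': [0.0, 0.976, 0.216, 0.0], 'contact_force': [-0.788, 1.081, 0.155], 'ft_torque': [0.006, 0.019, -0.018], 'finger_force': 0.0, 'opening': 0.088}
```

View pics/top0.png

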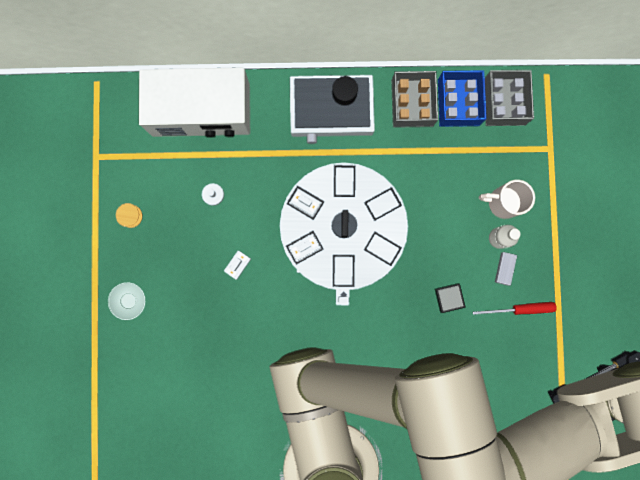

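View pics/scene0.png

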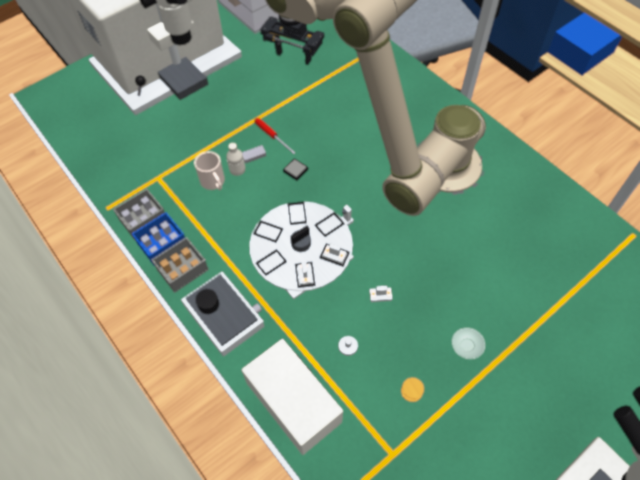

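Top view: carousel centre (344,226), empty pocket at the pointer (343,271), post (343,297), boat at (237,264), loaded pockets on the left at (305,203) and (305,247). The scene view agrees with this.

```bash
python3 - <<'E'
from h import *
print(np.round(eyes.get_calibration("wrist")['tool_from_camera'],3).tolist(), eyes.get_calibration("wrist")['mtx'])
print('wheel',back("top",[[344,226]],.1),'pocket0',back("top",[[343,271]],.061),'ptr',back("top",[[343,297]],.08))
eyes.grab_frame("top"); m=models.trace("top","boat")[0]['pixels']
c=back("top",mask_rect(m),.014)[:,:2].astype(np.float32)*1000
print(cv2.minAreaRect(c)); rr=cv2.boxPoints(cv2.minAreaRect(c)); print(rr)
E
```

```text
[[-0.0, -0.95, -0.312, 0.08], [1.0, 0.0, -0.002, -0.0], [0.002, -0.312, 0.95, -0.133], [0.0, 0.0, 0.0, 1.0]] [[377.15310424   0.         322.18637818]
 [  0.         377.15310424 235.99463852]
 [  0.           0.           1.        ]]
wheel [[ 0.56779872 -0.0395187   0.1       ]] pocket0 [[ 0.46725998 -0.03661049  0.061     ]] ptr [[ 0.40791386 -0.03435733  0.08      ]]
((491.0328369140625, 215.67276000976562), (36.70322036743164, 59.07817840576172), 51.551109313964844)
[[456.4876  219.66835]
 [502.75543 182.93257]
 [525.57806 211.67717]
 [479.31024 248.41295]]
```

arm_command(moves=[{"grip": 0, "xyz": [20, 40, 0], "delta_rot": [0, 0, 0]}, {"grip": 0, "xyz": [40, 80, 0], "delta_rot": [0, 0, 0]}, {"grip": 0, "xyz": [55, 115, 0], "delta_rot": [0, 0, 0]}, {"grip": 0, "xyz": [70, 155, 0], "delta_rot": [0, 0, 0]}, {"grip": 0, "xyz": [85, 195, 0], "delta_rot": [0, 0, 0]}, {"grip": 0, "xyz": [100, 230, 0], "delta_rot": [0, 0, 0]}, {"grip": 0, "xyz": [110, 270, 0], "delta_rot": [0, 0, 0]}, {"grip": 0, "xyz": [125, 310, 0], "delta_rot": [0, 0, 0]}, {"grip": 0, "xyz": [140, 345, 0], "delta_rot": [0, 0, 0]}, {"grip": 0, "xyz": [150, 385, 0], "delta_rot": [0, 0, 0]}, {"grip": 0, "xyz": [165, 425, 0], "delta_rot": [0, 0, 0]}, {"grip": 0, "xyz": [175, 460, 0], "delta_rot": [0, 0, 0]}])

```text
time: 2.1
tcp_pos: [0.4075, -0.0364, 0.253]
tcp_rot: [0.0, 0.976, 0.216, 0.0]
contact_force: [0.3, -0.9, 0.9]
opening: 0.0884
finger_force: 0.0
```

```bash
python3 - <<'E'
from h import *
eyes.grab_frame("top")
cT=T_wc("wrist"); im=eyes.grab_frame("wrist"); cv2.imwrite('pics/w1.png',im); np.save('w1T.npy',cT[1]); print(r.get_obs()['tcp_pos'])
for n,P in dict(wheel=[.568,-.0395,.119],p0=[.467,-.0366,.051],ptr=[.408,-.034,.08]).items(): print(n,proj("wrist",P,cT))
E
```

```text
[ 0.40760376 -0.03430256  0.2529427 ]
wheel [[440.34106231  17.97382278]]
p0 [[357.50183149 148.54544414]]
ptr [[325.98971241 214.95734314]]
```

View pics/w1.png

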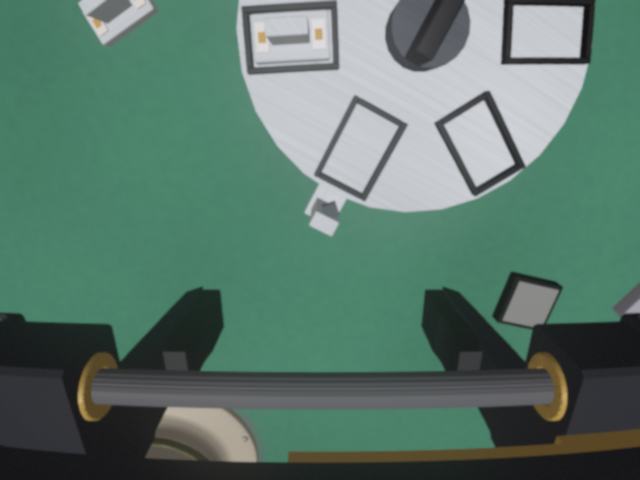

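The wrist view shows pocket0's rim with corners (357,96), (406,125), (364,199), (315,172), the post at (325,215), and the boat at the upper left (115,15). I'll fit the carousel pose from three rims.

```bash
python3 - <<'E'
from h import *
from scipy.optimize import least_squares
cT=(eyes.get_calibration("wrist"),np.load('w1T.npy'))
rims={0:[(357,96),(406,125),(364,199),(315,172)],-1:[(487,92),(524,166),(475,194),(436,124)],1:[(244,6),(337,2),(338,69),(248,74)]}
im=cv2.cvtColor(cv2.imread('pics/w1.png'),6)
W={k:back("wrist",v,.061,cT)[:,:2] for k,v in rims.items()}
for k,w in W.items(): print(k,w.mean(0).round(4),np.linalg.norm(np.roll(w,-1,0)-w,axis=1).round(4))
def f(p):
    res=[]
    for k,w in W.items():
        a=p[2]-k*np.pi/3   # angle of pocket direction from the axis; clockwise = minus
        u=np.array([np.cos(a),np.sin(a)]);v=np.array([-u[1],u[0]]);c=p[:2]+.105*u
        C=np.array([c+s*.0375*u+t*.0255*v for s in(1,-1) for t in(1,-1)])
        D=np.linalg.norm(w[:,None]-C[None],axis=2); res+=list((w-C[D.argmin(1)]).ravel())
    return np.array(res)
s=least_squares(f,[.568,-.0395,np.pi]);print(s.x[:2],np.degrees(s.x[2]),np.abs(s.fun).max(),'p0',s.x[:2]+.105*np.array([np.cos(s.x[2]),np.sin(s.x[2])]))
print('ptr',back("wrist",[[325,215]],.08,cT))
E
```

```text
0 [ 0.4681 -0.0377] [0.0474 0.0714 0.049  0.0713]
-1 [ 0.5163 -0.1295] [0.0729 0.0484 0.0717 0.0487]
1 [0.5227 0.0504] [0.0724 0.0496 0.0727 0.0508]
[ 0.57228651 -0.04154782] 177.8578141342272 0.0031418171234646186 p0 [ 0.46735989 -0.03762298]
ptr [[ 0.40761198 -0.03326589  0.08      ]]
```

arm_command(moves=[{"grip": 0, "xyz": [10, 40, -10], "delta_rot": [0, 0, 7]}, {"grip": 0, "xyz": [20, 75, -20], "delta_rot": [0, 0, 14]}, {"grip": 0, "xyz": [30, 110, -30], "delta_rot": [0, 0, 21]}, {"grip": 0, "xyz": [40, 145, -40], "delta_rot": [0, 0, 28]}, {"grip": 0, "xyz": [50, 180, -50], "delta_rot": [0, 0, 35]}, {"grip": 0, "xyz": [60, 215, -60], "delta_rot": [0, 0, 42]}, {"grip": 0, "xyz": [70, 235, -75], "delta_rot": [0, 0, 49]}, {"grip": 0, "xyz": [75, 245, -85], "delta_rot": [0, 0, 56]}, {"grip": 0, "xyz": [80, 250, -90], "delta_rot": [0, 0, 63]}, {"grip": 0, "xyz": [83, 252, -100], "delta_rot": [0, 0, 70]}, {"grip": 0, "xyz": [83, 252, -100], "delta_rot": [0, 0, 76]}, {"grip": 0, "xyz": [83, 252, -100], "delta_rot": [0, 0, 76]}])

```text
time: 3.2
tcp_pos: [0.4904, 0.2127, 0.1521]
tcp_rot: [-0.0, 0.635, 0.772, -0.001]
contact_force: [0.1, 0.4, -0.5]
opening: 0.0882
finger_force: 0.0
```

arm_command(moves=[{"grip": 0, "xyz": [0, 0, 0], "delta_rot": [0, 0, 7]}, {"grip": 0, "xyz": [0, 0, 0], "delta_rot": [0, 0, 14]}, {"grip": 0, "xyz": [0, 0, 0], "delta_rot": [0, 0, 21]}, {"grip": 0, "xyz": [0, 0, 0], "delta_rot": [0, 0, 28]}, {"grip": 0, "xyz": [0, 0, 0], "delta_rot": [0, 0, 35]}, {"grip": 0, "xyz": [0, 0, 0], "delta_rot": [0, 0, 40]}, {"grip": 0, "xyz": [0, 0, 0], "delta_rot": [0, 0, 40]}])

```text
time: 3.78
tcp_pos: [0.4905, 0.2128, 0.1531]
tcp_rot: [0.0, 0.334, 0.942, 0.0]
contact_force: [0.5, -0.7, -0.5]
opening: 0.0882
finger_force: 0.0
```

```bash
python3 - <<'E'
from h import *
cT=T_wc("wrist"); im=eyes.grab_frame("wrist"); cv2.imwrite('pics/w2.png',im); o=r.get_obs(); print(o['tcp_pos'],o['qpos'],np.degrees(np.arctan2(*(R.from_quat(np.roll(o['tcp_rot'],-1)).as_matrix()[1::-1,0]))))
for d in models.trace("wrist","boat")[:2]:
    c=mask_rect(d['pixels']); print(d['conf'],d['bbox'])
    b=back("wrist",c,.014,cT)[:,:2].astype(np.float32)*1000; print(cv2.minAreaRect(b)); print(cv2.boxPoints(cv2.minAreaRect(c.astype(np.float32))))
E
```

```text
[0.49048859 0.21285004 0.15306158] [ 1.87883404e-01  4.49024042e-01  1.49847655e+00 -4.18427090e-05
  1.19344886e+00 -6.96536968e-01] 140.67443130733696
0.71 [292.5, 179.2, 348.9, 260.9]
((486.9884338378906, 215.38262939453125), (37.890892028808594, 62.2728157043457), 52.74680709838867)
[[295.13913 181.07356]
 [345.34378 178.35979]
 [349.6642  258.2884 ]
 [299.45956 261.0022 ]]
```

View pics/w2.png

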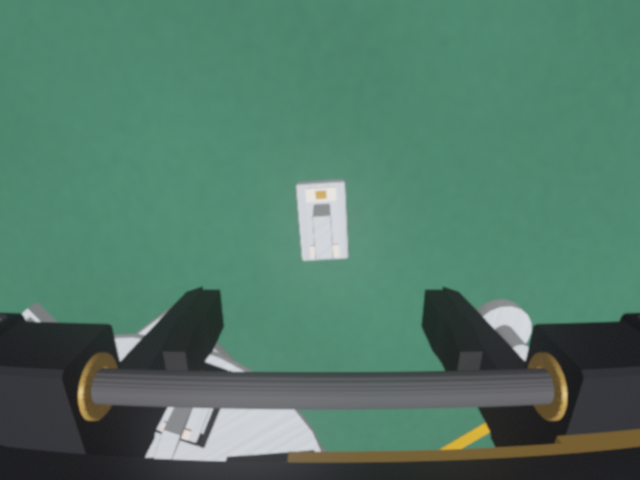

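The wrist view shows the boat at (322,221), nearly aligned with the jaws. It needs a small correction, then I descend and grip.

arm_command(force=30, moves=[{"grip": 0, "xyz": [-2, 2, -35], "delta_rot": [0, 0, 2]}, {"grip": 0, "xyz": [-2, 2, -65], "delta_rot": [0, 0, 2]}, {"grip": 0, "xyz": [-2, 2, -90], "delta_rot": [0, 0, 2]}, {"grip": 0, "xyz": [-2, 2, -110], "delta_rot": [0, 0, 2]}, {"grip": 0, "xyz": [-2, 2, -119], "delta_rot": [0, 0, 2]}, {"grip": 0, "xyz": [-2, 2, -119], "delta_rot": [0, 0, 2]}, {"grip": 1, "xyz": [-2, 2, -119], "delta_rot": [0, 0, 2]}, {"grip": 1, "xyz": [-2, 2, -119], "delta_rot": [0, 0, 2]}, {"grip": 1, "xyz": [-2, 2, -119], "delta_rot": [0, 0, 2]}, {"grip": 1, "xyz": [-2, 2, -119], "delta_rot": [0, 0, 2]}, {"grip": 1, "xyz": [-2, 2, -119], "delta_rot": [0, 0, 2]}, {"grip": 1, "xyz": [-2, 2, -119], "delta_rot": [0, 0, 2]}])

```text
time: 4.88
tcp_pos: [0.4883, 0.2155, 0.0342]
tcp_rot: [0.0, 0.318, 0.948, 0.0]
contact_force: [-0.2, -0.2, 0.0]
opening: 0.0502
finger_force: 0.0
```

arm_command(moves=[{"grip": 1, "xyz": [0, 0, 0], "delta_rot": [0, 0, 0]}, {"grip": 1, "xyz": [0, 0, 0], "delta_rot": [0, 0, 0]}, {"grip": 1, "xyz": [0, 0, 0], "delta_rot": [0, 0, 0]}, {"grip": 1, "xyz": [0, 0, 0], "delta_rot": [0, 0, 0]}, {"grip": 1, "xyz": [0, 0, 0], "delta_rot": [0, 0, 0]}, {"grip": 1, "xyz": [0, 0, 0], "delta_rot": [0, 0, 0]}, {"grip": 1, "xyz": [0, 0, 0], "delta_rot": [0, 0, 0]}, {"grip": 1, "xyz": [0, 0, 0], "delta_rot": [0, 0, 0]}, {"grip": 1, "xyz": [0, 0, 0], "delta_rot": [0, 0, 0]}])

```text
time: 5.63
tcp_pos: [0.488, 0.2154, 0.0337]
tcp_rot: [-0.0, 0.318, 0.948, -0.0]
contact_force: [-1.1, 0.2, -0.9]
opening: 0.0116
finger_force: 29.9
```

arm_command(moves=[{"grip": 1, "xyz": [0, 0, 30], "delta_rot": [0, 0, 0]}, {"grip": 1, "xyz": [0, 0, 70], "delta_rot": [0, 0, 0]}, {"grip": 1, "xyz": [0, 0, 105], "delta_rot": [0, 0, 0]}, {"grip": 1, "xyz": [-5, -20, 130], "delta_rot": [0, 0, 7]}, {"grip": 1, "xyz": [-10, -50, 136], "delta_rot": [0, 0, 14]}, {"grip": 1, "xyz": [-15, -85, 136], "delta_rot": [0, 0, 21]}, {"grip": 1, "xyz": [-20, -120, 136], "delta_rot": [0, 0, 28]}, {"grip": 1, "xyz": [-21, -150, 136], "delta_rot": [0, 0, 35]}, {"grip": 1, "xyz": [-21, -170, 136], "delta_rot": [0, 0, 35]}, {"grip": 1, "xyz": [-21, -180, 136], "delta_rot": [0, 0, 35]}, {"grip": 1, "xyz": [-21, -180, 136], "delta_rot": [0, 0, 35]}, {"grip": 1, "xyz": [-21, -180, 136], "delta_rot": [0, 0, 35]}])

```text
time: 6.63
tcp_pos: [0.4672, 0.0358, 0.1697]
tcp_rot: [-0.0, 0.019, 1.0, 0.0]
contact_force: [-0.0, 0.2, -2.0]
opening: 0.0117
finger_force: 29.9
```

```bash
python3 - <<'E'
from h import *
cT=T_wc("wrist"); im=eyes.grab_frame("wrist"); cv2.imwrite('pics/w3.png',im); np.save('w3T.npy',cT[1]); o=r.get_obs(); print(o['tcp_pos'],np.degrees(np.arctan2(*(R.from_quat(np.roll(o['tcp_rot'],-1)).as_matrix()[1::-1,0]))),o['finger_force'])
print(proj("wrist",[.4674,-.0376,.061],cT),back("wrist",[[322,221]],o['tcp_pos'][2]-.02,cT))
E
```

```text
[0.46713361 0.03629415 0.16965452] 177.94093939611662 29.93610553443432
[[214.70931372 244.25786932]] [[0.42861029 0.03701018 0.14965452]]
```

View pics/w3.png

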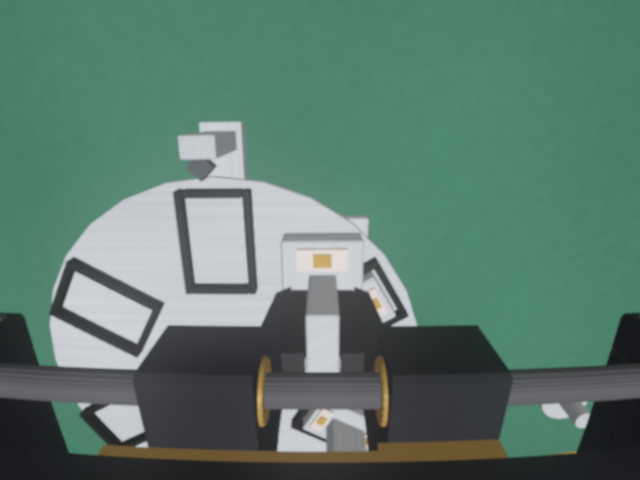

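The wrist view shows pocket0's rim corners at (174,190), (250,188), (257,292), (187,293). The held boat's front top edge runs (282,242)–(362,242).

```bash
python3 - <<'E'
from h import *
cT=(eyes.get_calibration("wrist"),np.load('w3T.npy'))
w=back("wrist",[(174,190),(250,188),(257,292),(187,293)],.061,cT)[:,:2]
print(w.round(4).tolist(),w.mean(0),np.linalg.norm(np.roll(w,-1,0)-w,axis=1))
for a,b in((1,2),(0,3)): d=w[b]-w[a];print(np.degrees(np.arctan2(d[1],d[0])))
d=w[1]-w[0];print(np.degrees(np.arctan2(d[1],d[0])))
print(back("wrist",[(282,242),(362,242)],.1497,cT)[:,:2],back("wrist",[(282,234),(362,234)],.1357,cT)[:,:2])
E
```

```text
[[0.4288, -0.06], [0.4297, -0.0097], [0.5043, -0.0119], [0.5036, -0.0626]] [ 0.46662313 -0.03605164] [0.0503489  0.0746554  0.05064636 0.07476156]
-1.7452996857005045
-1.9721555688306511
89.00077709619048
[[0.43728408 0.01953106]
 [0.4385859  0.0537959 ]] [[0.4381294  0.01807548]
 [0.43953918 0.05522186]]
```

arm_command(moves=[{"grip": 1, "xyz": [-1, -35, 0], "delta_rot": [0, 0, 0]}, {"grip": 1, "xyz": [-1, -62, 0], "delta_rot": [0, 0, 0]}, {"grip": 1, "xyz": [-1, -73, 0], "delta_rot": [0, 0, 0]}, {"grip": 1, "xyz": [-1, -73, -20], "delta_rot": [0, 0, 0]}, {"grip": 1, "xyz": [-1, -73, -45], "delta_rot": [0, 0, 0]}, {"grip": 1, "xyz": [-1, -73, -62], "delta_rot": [0, 0, 0]}, {"grip": 1, "xyz": [-1, -73, -68], "delta_rot": [0, 0, 0]}, {"grip": 1, "xyz": [-1, -73, -71], "delta_rot": [0, 0, 0]}, {"grip": 1, "xyz": [-1, -73, -74], "delta_rot": [0, 0, 0]}, {"grip": 1, "xyz": [-1, -73, -76], "delta_rot": [0, 0, 0]}, {"grip": 1, "xyz": [-1, -73, -78], "delta_rot": [0, 0, 0]}, {"grip": 1, "xyz": [-1, -73, -78], "delta_rot": [0, 0, 0]}])

```text
time: 7.68
tcp_pos: [0.4664, -0.0375, 0.092]
tcp_rot: [0.0, 0.018, 1.0, -0.0]
contact_force: [0.8, 0.0, -2.5]
opening: 0.0118
finger_force: 29.9
```

arm_command(moves=[{"grip": 1, "xyz": [0, 0, -2], "delta_rot": [0, 0, 0]}, {"grip": 1, "xyz": [0, 0, -4], "delta_rot": [0, 0, 0]}, {"grip": 1, "xyz": [0, 0, -5.5], "delta_rot": [0, 0, 0]}, {"grip": 1, "xyz": [0, 0, -6.5], "delta_rot": [0, 0, 0]}, {"grip": 1, "xyz": [0, 0, -7], "delta_rot": [0, 0, 0]}, {"grip": 1, "xyz": [0, 0, -7], "delta_rot": [0, 0, 0]}])

```text
time: 8.18
tcp_pos: [0.4662, -0.0376, 0.0847]
tcp_rot: [-0.0, 0.018, 1.0, 0.0]
contact_force: [0.2, 0.1, -1.6]
opening: 0.0119
finger_force: 29.9
```

```bash
python3 - <<'E'
from h import *
im=eyes.grab_frame("wrist"); cv2.imwrite('pics/w4.png',im)
E
```

```text
(no output)
```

View pics/w4.png

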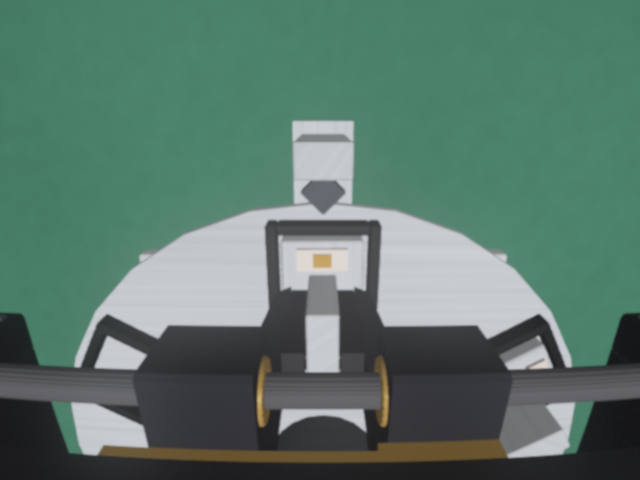

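The boat sits inside the rim, its sides at 282–364 between inner walls at about 279–368. I'll press down slightly and release.

arm_command(moves=[{"grip": 1, "xyz": [0, 0, -1], "delta_rot": [0, 0, 0]}, {"grip": 1, "xyz": [0, 0, -1], "delta_rot": [0, 0, 0]}, {"grip": 0.5, "xyz": [0, 0, -1], "delta_rot": [0, 0, 0]}, {"grip": 0.5, "xyz": [0, 0, -1], "delta_rot": [0, 0, 0]}, {"grip": 0.5, "xyz": [0, 0, -1], "delta_rot": [0, 0, 0]}, {"grip": 0.5, "xyz": [0, 0, -1], "delta_rot": [0, 0, 0]}, {"grip": 0.5, "xyz": [0, 0, -1], "delta_rot": [0, 0, 0]}, {"grip": 0.5, "xyz": [0, 0, -1], "delta_rot": [0, 0, 0]}, {"grip": 0.5, "xyz": [0, 0, -1], "delta_rot": [0, 0, 0]}, {"grip": 0.5, "xyz": [0, 0, -1], "delta_rot": [0, 0, 0]}])

```text
time: 9.07
tcp_pos: [0.4662, -0.0376, 0.0837]
tcp_rot: [-0.0, 0.018, 1.0, 0.0]
contact_force: [0.6, 0.1, -0.5]
opening: 0.0441
finger_force: 0.0
```

arm_command(moves=[{"grip": 0.5, "xyz": [0, 0, 15], "delta_rot": [0, 0, 0]}, {"grip": 0.5, "xyz": [0, 0, 45], "delta_rot": [0, 0, 0]}, {"grip": 0.5, "xyz": [0, 0, 80], "delta_rot": [0, 0, 0]}, {"grip": 0.5, "xyz": [0, 0, 105], "delta_rot": [0, 0, 0]}, {"grip": 0.5, "xyz": [0, 0, 105], "delta_rot": [0, 0, 0]}, {"grip": 0.5, "xyz": [0, 0, 105], "delta_rot": [0, 0, 0]}])

```text
time: 9.57
tcp_pos: [0.4664, -0.0376, 0.1895]
tcp_rot: [0.001, 0.018, 1.0, -0.0]
contact_force: [1.3, 0.2, -0.1]
opening: 0.044
finger_force: 0.0
```

```bash
python3 - <<'E'
from h import *
cT=T_wc("wrist"); im=eyes.grab_frame("wrist"); cv2.imwrite('pics/w5.png',im); np.save('w5T.npy',cT[1]); print(r.get_obs()['tcp_pos'])
print(proj("wrist",[.5715,-.0393,.119],cT))
E
```

```text
[ 0.46586756 -0.0374733   0.18829763]
[[325.40203338 404.56981608]]
```

View pics/w5.png

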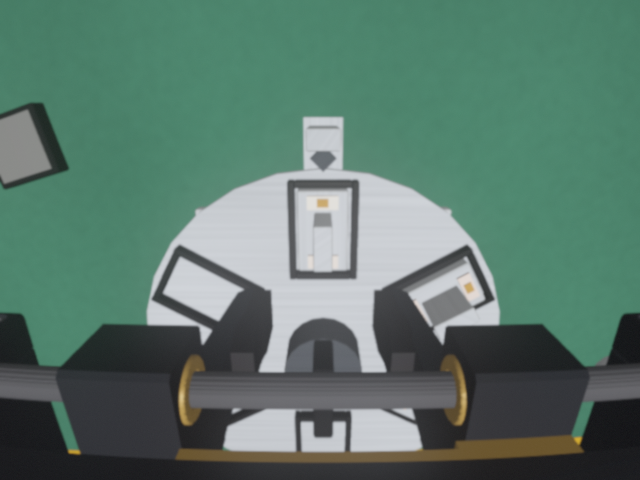

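The boat sits in the pocket, centred at (323,230) within the rim. The bar lies at column 323, in line. Next I go over the grip, down, and pinch.

arm_command(moves=[{"grip": 0.5, "xyz": [40, -1, 0], "delta_rot": [0, 0, 0]}, {"grip": 0.5, "xyz": [75, -2, 0], "delta_rot": [0, 0, 0]}, {"grip": 0.5, "xyz": [105, -3, 0], "delta_rot": [0, 0, 0]}, {"grip": 0.5, "xyz": [105, -3, -10], "delta_rot": [0, 0, 0]}, {"grip": 0.5, "xyz": [105, -3, -35], "delta_rot": [0, 0, 0]}, {"grip": 0.5, "xyz": [105, -3, -60], "delta_rot": [0, 0, 0]}, {"grip": 0.5, "xyz": [105, -3, -80], "delta_rot": [0, 0, 0]}, {"grip": 0.5, "xyz": [105, -3, -86], "delta_rot": [0, 0, 0]}, {"grip": 1, "xyz": [105, -3, -86], "delta_rot": [0, 0, 0]}, {"grip": 1, "xyz": [105, -3, -86], "delta_rot": [0, 0, 0]}, {"grip": 1, "xyz": [105, -3, -86], "delta_rot": [0, 0, 0]}, {"grip": 1, "xyz": [105, -3, -86], "delta_rot": [0, 0, 0]}])

```text
time: 10.62
tcp_pos: [0.5715, -0.0407, 0.1038]
tcp_rot: [0.001, 0.018, 1.0, -0.0]
contact_force: [-1.4, -0.7, 1.1]
opening: 0.0191
finger_force: 0.0
```

arm_command(force=40, moves=[{"grip": 1, "xyz": [0, 0, 0], "delta_rot": [0, 0, 0]}, {"grip": 1, "xyz": [0, 0, 0], "delta_rot": [0, 0, 0]}, {"grip": 1, "xyz": [0, 0, 0], "delta_rot": [0, 0, 0]}, {"grip": 1, "xyz": [0, 0, 0], "delta_rot": [0, 0, 0]}, {"grip": 1, "xyz": [0, 0, 0], "delta_rot": [0, 0, 0]}, {"grip": 1, "xyz": [0, 0, 0], "delta_rot": [0, 0, 0]}])

```text
time: 11.12
tcp_pos: [0.5715, -0.041, 0.1037]
tcp_rot: [0.001, 0.018, 1.0, -0.001]
contact_force: [-1.9, -3.0, 6.3]
opening: 0.014
finger_force: 40.0
```

arm_command(moves=[{"grip": 1, "xyz": [0, 0, 0], "delta_rot": [0, 0, -1]}, {"grip": 1, "xyz": [0, 0, 0], "delta_rot": [0, 0, -3]}, {"grip": 1, "xyz": [0, 0, 0], "delta_rot": [0, 0, -6]}, {"grip": 1, "xyz": [0, 0, 0], "delta_rot": [0, 0, -9]}, {"grip": 1, "xyz": [0, 0, 0], "delta_rot": [0, 0, -12]}, {"grip": 1, "xyz": [0, 0, 0], "delta_rot": [0, 0, -15]}, {"grip": 1, "xyz": [0, 0, 0], "delta_rot": [0, 0, -18]}, {"grip": 1, "xyz": [0, 0, 0], "delta_rot": [0, 0, -21]}, {"grip": 1, "xyz": [0, 0, 0], "delta_rot": [0, 0, -24]}, {"grip": 1, "xyz": [0, 0, 0], "delta_rot": [0, 0, -27]}, {"grip": 1, "xyz": [0, 0, 0], "delta_rot": [0, 0, -30]}])

```text
time: 12.03
tcp_pos: [0.5718, -0.0401, 0.1037]
tcp_rot: [0.001, 0.277, 0.961, 0.001]
contact_force: [0.4, 3.5, 6.0]
opening: 0.0135
finger_force: 40.1
```

arm_command(moves=[{"grip": 1, "xyz": [0, 0, 0], "delta_rot": [0, 0, -3]}, {"grip": 1, "xyz": [0, 0, 0], "delta_rot": [0, 0, -6]}, {"grip": 1, "xyz": [0, 0, 0], "delta_rot": [0, 0, -9]}, {"grip": 1, "xyz": [0, 0, 0], "delta_rot": [0, 0, -12]}, {"grip": 1, "xyz": [0, 0, 0], "delta_rot": [0, 0, -15]}, {"grip": 1, "xyz": [0, 0, 0], "delta_rot": [0, 0, -18]}, {"grip": 1, "xyz": [0, 0, 0], "delta_rot": [0, 0, -21]}, {"grip": 1, "xyz": [0, 0, 0], "delta_rot": [0, 0, -24]}, {"grip": 1, "xyz": [0, 0, 0], "delta_rot": [0, 0, -27]}, {"grip": 1, "xyz": [0, 0, 0], "delta_rot": [0, 0, -29]}, {"grip": 1, "xyz": [0, 0, 0], "delta_rot": [0, 0, -30]}, {"grip": 1, "xyz": [0, 0, 0], "delta_rot": [0, 0, -30]}])

```text
time: 13.03
tcp_pos: [0.5725, -0.0394, 0.1037]
tcp_rot: [0.001, 0.516, 0.857, 0.002]
contact_force: [4.9, 6.6, 3.8]
opening: 0.0138
finger_force: 40.0
```

arm_command(moves=[{"grip": 0.5, "xyz": [0, 0, 0], "delta_rot": [0, 0, 0]}, {"grip": 0.5, "xyz": [0, 0, 0], "delta_rot": [0, 0, 0]}, {"grip": 0.5, "xyz": [0, 0, 0], "delta_rot": [0, 0, 0]}, {"grip": 0.5, "xyz": [0, 0, 0], "delta_rot": [0, 0, 0]}, {"grip": 0.5, "xyz": [0, 0, 0], "delta_rot": [0, 0, 0]}, {"grip": 0.5, "xyz": [0, 0, 0], "delta_rot": [0, 0, 0]}, {"grip": 0.5, "xyz": [0, 0, 20], "delta_rot": [0, 0, 0]}, {"grip": 0.5, "xyz": [0, 0, 55], "delta_rot": [0, 0, 0]}, {"grip": 0.5, "xyz": [-30, 0, 85], "delta_rot": [0, 0, 0]}, {"grip": 0.5, "xyz": [-70, 0, 110], "delta_rot": [0, 0, 0]}, {"grip": 0.5, "xyz": [-100, 0, 130], "delta_rot": [0, 0, 0]}, {"grip": 0.5, "xyz": [-130, 0, 150], "delta_rot": [0, 0, 0]}])

```text
time: 14.03
tcp_pos: [0.4392, -0.0403, 0.2539]
tcp_rot: [0.0, 0.515, 0.857, -0.0]
contact_force: [0.4, -0.4, 0.0]
opening: 0.0441
finger_force: 0.0
```

```bash
python3 - <<'E'
from h import *
eyes.grab_frame("top");cT=T_wc("wrist"); im=eyes.grab_frame("wrist"); cv2.imwrite('pics/w6.png',im); np.save('w6T.npy',cT[1]); print(r.get_obs()['tcp_pos'])
ax=np.array([.5718,-.0402])
for k in range(3):
    a=np.radians(178-60*(k+1)); u=np.array([np.cos(a),np.sin(a)]);print(k,proj("wrist",[*(ax+.105*u),.065],cT))
E
```

```text
[ 0.43893254 -0.04036256  0.25592652]
0 [[460.86874451 162.5142406 ]]
1 [[550.10430767 221.15390433]]
2 [[530.09612619 320.78106916]]
```

View pics/w6.png

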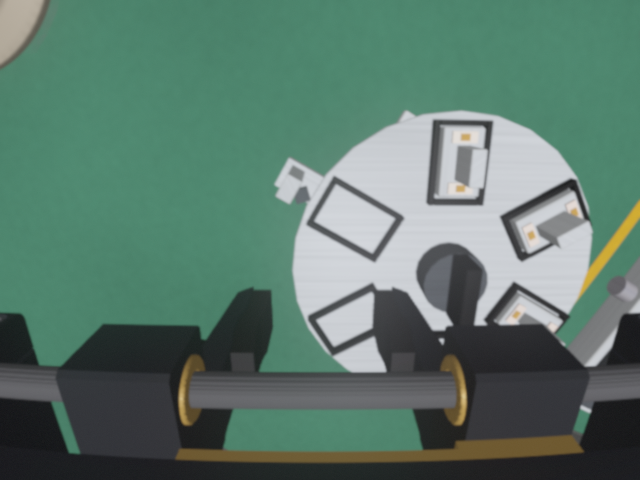

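The carousel is one click on: an empty pocket stands at the pointer (355,218), and all three carriers sit in their pockets at (460,162), (547,220) and (528,315), matching the predicted positions.

```bash
python3 -c "
from bench import r
print(r.close_job())"
```

```text
the job is handed in; nothing more can be done
None
```

The carrier is in the pocket and let go, the carousel is turned one click clockwise with an empty pocket at the pointer, and the job is handed in at about 14 s of the 51 s; no verdict came back.

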